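# Load the reference module into the spring-lid test fixture

### The job

Press the thumb latch on the front of the test fixture so that its sprung lid pops open, set the reference module (the small metal block with a black bar grip) fully down in the fixture's nest, then push the lid shut until it snaps and stays latched. Go gently: never press on the fixture, its latch or its lid harder than a firm thumb would (25 N), do not ram the module in, and leave the other things on the bench where they are.

Things in the scene. Friction and masses are not known exactly. Their poses are not given: they have to be found in the camera images.
- fixture: Grey metal test fixture, fixed: box 160 (x) x 140 (y) x 62 mm high, 6 mm walls, flat lid. Origin: centre of its underside, on the bench; x points from the latch side (front) to the hinge side, z up. In the box, a black nest block with a rectangular pocket. Steel terminals, 12 mm thick, 14 mm long, stick out of the left and right walls at x = 15 and 45, z = 30 mm.
- latch_point (a point): Fixed point at the mean height (56 mm) of the top centre of the latch's black rubber thumb cap, 26 (x) x 28 (y) mm, 124 mm in front of the fixture's origin. The cap's height is adjusted differently each time, up to 7 mm above or below this point, and is not measured. Axes: the fixture's.
- latch_hook (a point): Fixed point on the shut latch's hook. The latch rocks on a pivot 36 mm behind the cap: the cap, pressed down, tips the hook off the lid's catch bar. Spring 2 to 7 N; the lid goes free after 4 to 7 mm, hard stop after about 8 mm, where force climbs at once; let go, it springs back. The hook is 16 mm wide and reaches up to 90 mm above the bench, between 99 and 83 mm in front of the origin.
- lid (a joint): Lid angle, rad: 0 shut on the box, grows as the free front edge swings up and back (fixture +x); stop at 1.35. A spring opens it (1 N at the free edge when open, 3 N near shut) and holds it there. Latched it reads below 0.02. Below about 0.2 the catch bar rides down the hook's sloping top, adding up to 10 N until it snaps under; just below that the lid is on its stop and force climbs at once.
- hinge (a point): Mid-point of the lid's hinge line, which runs along the fixture's y, 80 mm behind its origin, 65.5 mm above the bench. The lid is a plate 5 mm thick (centred on this line), 140 mm wide, reaching 160 mm from it to the free edge, where a steel catch bar, 30 mm long and 6 mm thick, stands across the middle, 167 mm from the hinge. Axes: the fixture's, they do not turn with the lid.
- nest (a point): Where the module's centre lies when fully seated: 30 mm in front of the fixture's origin, 34 mm above the bench. The pocket there is 46 (x) x 34 (y) mm (1 mm spare on each side of the module), mouth bevelled 2 mm, 22 mm above the bench, floor 8 mm above it. The nest block is 90 x 80 mm. Axes: the fixture's.
- module_center (a point): Centre (26 mm above the underside) of the loose reference module: aluminium block 44 (x) x 32 (y) x 24 mm high and on top, along its x, a black upright bar grip 44 long x 12 thick x 28 mm high; 52 mm high in all, 0.11 to 0.22 kg. Stands upright, z up. Fits the pocket either way round (half turn).
- round_std_c (a point): Bystander: round metal can 52 mm across, 40 mm high, with a 16 mm high knob on top. Point 28 mm above its underside.
- post_block_c (a point): Bystander: metal block 62 x 46 x 36 mm with two brass posts 18 mm high on top. Point at the block's centre.
- pocket_meter_c (a point): Bystander: grey hand-held meter lying flat, 170 x 85 x 36 mm, with a round dial. Point at its centre.
- screwdriver_c (a point): Bystander: screwdriver lying along its x.  Point near its middle, 12 mm above its underside.
- solder_ring_c (a point): Bystander: white plastic ring lying flat, 76 mm across, 22 mm high. Point at its centre.
- parts_tray_c (a point): Bystander: grey open tray 120 x 90 x 30 mm with a divider. Point at its centre.
- module: The same reference module; origin at the centre of its underside, axes as above.
Not all that is in view belongs to the job. Leave any orange or purple look-alike of the module alone.

How it is judged:
By the outcome, as a careful person would: the job done as asked, in the order asked, and still so for the second after the job is handed in, with the robot touching nothing.
It also fails if it takes over 72 s, if anything falls off the work surface, if the arm or the gripper's body presses on something with over 40 N, if the wrist force passes 120 N, or if a joint passes its speed limit or range.

### The arm

A 6-joint arm with a two-finger parallel gripper is mounted at the origin on the work surface. World frame = base frame: x ahead of the robot, y to its left, z up, the work surface at z = 0. Lengths are in mm, angles in degrees, forces in N, time in s.
With the tool pointing down it reaches from about 300 to 850 mm from the base axis. Payload 4.2 kg.
Tool frame: the origin (TCP) lies on the front face of the gripper's body, between the roots of the fingers; the fingertips stand 78 mm ahead of it and the grasp point (between the pads) lies 60 mm ahead of it; x points along the fingers, y is the direction in which the jaws open and shut, and the axes are right-handed (so a half turn about x gives the same grasp; the last joint's range is limited). The gripper opens to 91 mm and grips with 3 to 60 N. Pads are 32 mm wide; open, the fingers measure 118 mm over their backs; the gripper's body (76 mm by 178 mm) begins 60 mm behind the grasp point.
Start: joints at [66.921, 18.312, 89.639, -0, 72.044, -1.146], TCP at [214.774, 533.392, 292.276] pointing down, gripper open.
Joint ranges: [-177.97, 177.97], [-48.28, 115.42], [12.27, 149.76], [-77.06, 257.06], [2.81, 150.46], [-146.56, 146.56]. Speed limits (degrees/s): [147.25, 147.25, 180, 180, 180, 180].

### API

Orientations are given as [roll, pitch, yaw] about the fixed x, y, z axes, in that order (R = Rz(yaw) Ry(pitch) Rx(roll)).
In Python, from workcell import status, viewer, env gives the robot as it stands. The module is installed in compiled form; this text tells all that it offers.
- The arm moves only by the tool move_arm, never from a script. Its argument "moves" is a list of rows, each a list of 3 entries, a list of its own where there are three numbers: the shift along the tool's x, y, z in cm, then the turn about the tool's x in rad, then the gripper's target within -1 to 1 (fully open at 1, half-way at 0, shut at -1). A call has 1 to 20 rows; each row is the pose to reach, as a shift and turn from the pose commanded when the call began, along the tool's axes at that moment; what a row does not reach only later rows make up. A row lasts 1/8 s, in which the tool goes at most 62.5 mm and 10.7 degrees, less where a joint would pass 70% of its speed; a pose out of reach is approached as far as the arm can. A call with a gripper value outside its range is refused whole. The fingers move at their own pace and stop on an object; "force" is the grip in N (left out, the last holds). Time passes only in rows, so rows that repeat a pose let the fingers close. It gives the time, the measured TCP pose, the force and the opening at its end, in the units of the state.
- status.state(): the state, without advancing time (a new reading comes with each control period).
- viewer.grab_frame(name): name is "side" or "top" or "wrist"; returns the picture (400x640x3 uint8, red, green, blue); there is no depth.
- viewer.get_calibration(name): a dict with "camera_matrix" (3x3 intrinsics, pixels), "eye" and "rotation" of the camera in the world. Camera axes: x right, y down, z forward; pixel columns grow to the right and rows downward; lengths in mm; the calibration is good to about 2 mm. A picture is of the moment at which its call begins: read the wrist's pose just before it. get_calibration takes no time and is no camera call; for the wrist camera it gives the pose at the moment of the call.
- env.job_done(): hands the job in, once; it reports no verdict.
The state is a dict: "time_s": time; "qpos": joint angles; "qvel": joint speeds; "effort": joint torques, N m; "ee_pos": TCP position; "ee_rot": TCP orientation; "force": force on the tool from outside, world axes, zero at the start; "torque": the same for the moment, N m; "gripper_width": finger opening in mm.
Only numpy, scipy, OpenCV 4.12 (cv2) and the standard library are available. Lean on these libraries where they do the work, as an engineer would, in place of code of your own. Each camera call takes 0.05 s, during which the arm holds its last target.

## Working session

There is one attempt and no reset: what is moved stays moved. The work goes in short steps, Python scripts to look and compute and a tool call to move; the robot and the scene stay as the last step left them, time stands still between calls to the robot, and variables do not carry over. Pictures are saved under pics/ and viewed, and the job is handed in when it is done.

Besides the shell and the picture viewer there is one more tool, called by a JSON object that holds its "method" and its "body". move_arm: Moves the arm, as the interface text tells. Its arguments: {"type":"object","properties":{"moves":{"type":"array","items":{"type":"array"}},"force":{"type":"number"}},"required":["moves"]}

```bash
mkdir -p pics; ls; python3 - <<'E'
from workcell import status, viewer
import cv2
s=status.state(); print(s)
for n in ["side","top","wrist"]:
    c=viewer.get_calibration(n); print(n,c)
    f=viewer.grab_frame(n); cv2.imwrite(f"pics/{n}0.png",f[:,:,::-1])
E
```

```text
pics
{'time_s': 0.0, 'qpos': array([ 6.69233875e+01,  1.83520374e+01,  8.97075224e+01, -1.00155435e-03,
        7.20454905e+01, -1.14740903e+00]), 'qvel': array([-0.13607758, -0.01049742, -0.02036743,  0.03393907, -0.05008856,
       -0.00399376]), 'effort': array([-2.51112215e-04, -4.12479579e+01, -2.31978858e+01,  7.26515288e-02,
        4.56007209e-02, -1.33144581e-04]), 'ee_pos': array([214.6074188 , 533.03838313, 291.40863683]), 'ee_rot': array([ -90.62807407,   89.89494538, -112.55696795]), 'force': array([ 0.1019397 ,  0.64259627, -0.41581356]), 'torque': array([-0.01745963,  0.0193597 ,  0.03862476]), 'gripper_width': 91.26036103618921}
side {'camera_matrix': array([[520.09811799,   0.        , 317.7267837 ],
       [  0.        , 520.09811799, 200.34240729],
       [  0.        ,   0.        ,   1.        ]]), 'eye': array([ -22.00362698, -684.87056991, 1092.16583358]), 'rotation': array([-140.01774787,   -0.34943723,  -40.24705296])}
top {'camera_matrix': array([[407.04092517,   0.        , 321.77216629],
       [  0.        , 407.04092517, 208.96307863],
       [  0.        ,   0.        ,   1.        ]]), 'eye': array([ 488.93694523,  -34.84814452, 1106.37594435]), 'rotation': array([-176.78119206,    1.26975612,  -90.7190644 ])}
wrist {'camera_matrix': array([[326.54327238,   0.        , 324.84098623],
       [  0.        , 326.54327238, 199.73378391],
       [  0.        ,   0.        ,   1.        ]]), 'eye': array([138.87615833, 562.84912278, 383.19520509]), 'rotation': array([1.63586000e+02, 1.39307385e-01, 6.81364531e+01])}
```

View pics/side0.png

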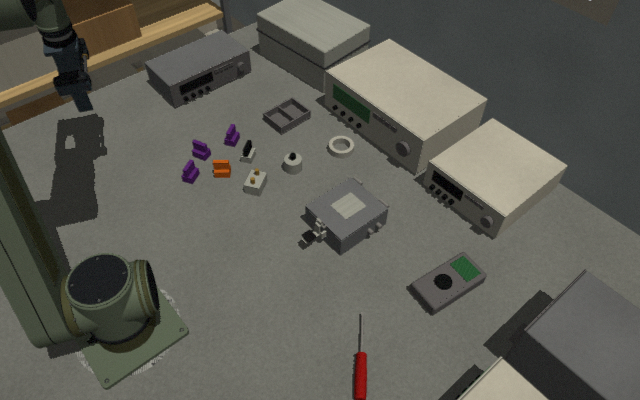

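View pics/top0.png

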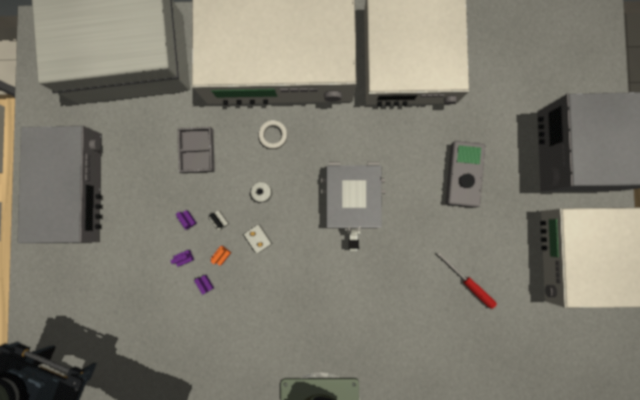

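View pics/wrist0.png

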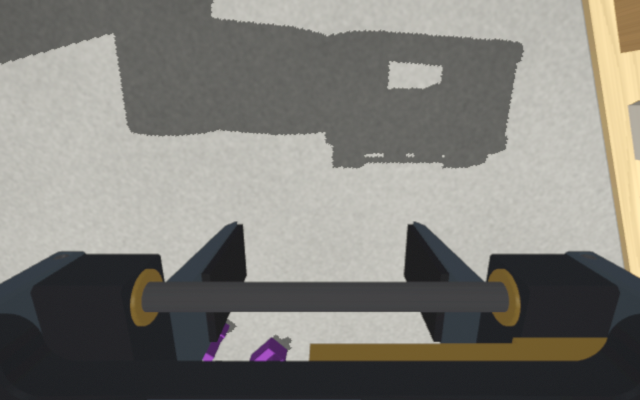

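```bash
cat > h.py <<'E'
import numpy as np, cv2
from scipy.spatial.transform import Rotation as Ro
from workcell import status, viewer
def cam(n):
    c=viewer.get_calibration(n); return c["camera_matrix"],np.array(c["eye"]),Ro.from_euler('xyz',c["rotation"],degrees=True).as_matrix()
def p2w(n,uv,z,c=None):
    K,e,R=c or cam(n); d=R@np.linalg.solve(K,[uv[0],uv[1],1.]); return e+d*(z-e[2])/d[2]
def w2p(n,X,c=None):
    K,e,R=c or cam(n); p=K@(R.T@(np.asarray(X,float)-e)); return p[:2]/p[2]
def save(name,f): cv2.imwrite(f"pics/{name}.png",np.ascontiguousarray(f[:,:,::-1]))
def crop(f,u0,u1,v0,v1,k): return cv2.resize(f[v0:v1,u0:u1],None,fx=k,fy=k,interpolation=cv2.INTER_CUBIC)
E
python3 - <<'E'
from h import *
t=cv2.imread("pics/top0.png")[:,:,::-1]; s=cv2.imread("pics/side0.png")[:,:,::-1]
save("c_top_fix",crop(t,310,400,150,260,5))
save("c_side_fix",crop(s,290,400,165,260,6))
save("c_top_mod",crop(t,165,280,175,300,4.5))
save("c_side_mod",crop(s,170,310,110,210,5))
R=Ro.from_euler('xyz',status.state()['ee_rot'],degrees=True).as_matrix(); print(R)
E
```

```text
[[-4.78376602e-04  3.73549860e-01  9.27609979e-01]
 [-1.19374191e-03  9.27609211e-01 -3.73550166e-01]
 [-9.99999173e-01 -1.28602457e-03  2.17557991e-06]]
```

View pics/c_top_fix.png

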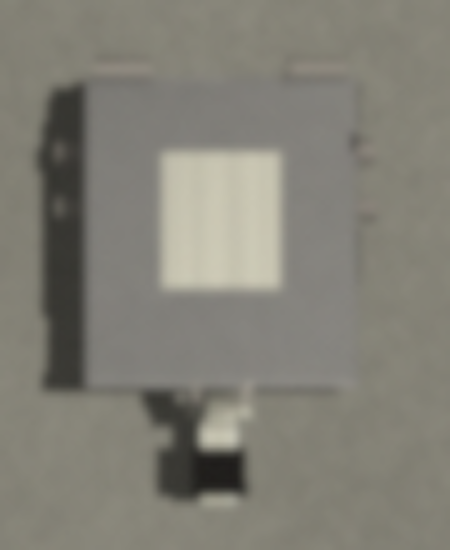

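View pics/c_side_fix.png

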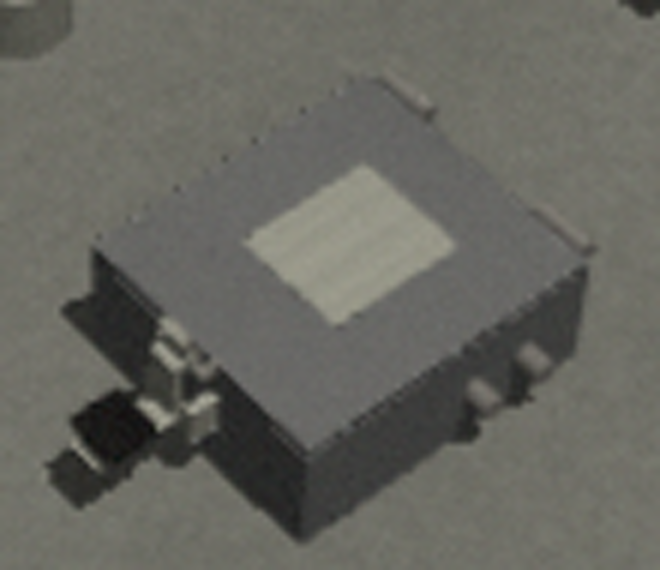

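View pics/c_top_mod.png

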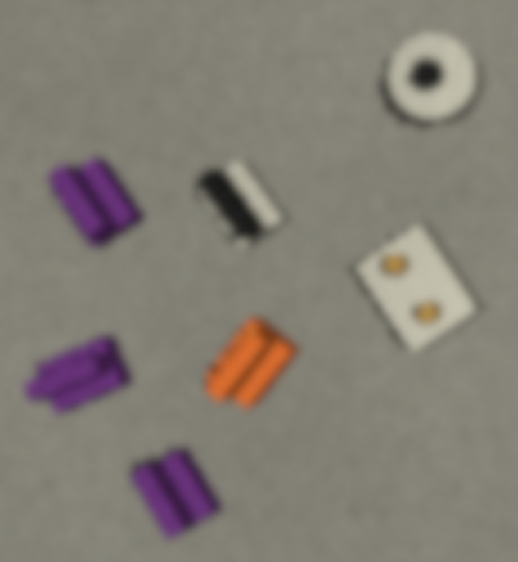

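View pics/c_side_mod.png

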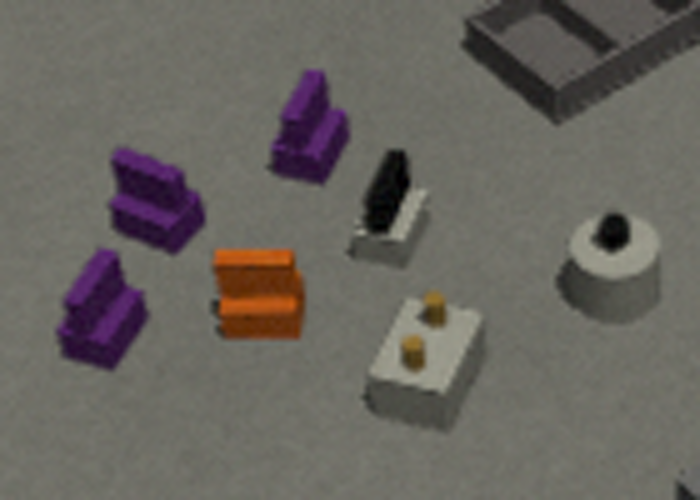

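```bash
python3 - <<'E'
from h import *
from scipy.optimize import least_squares
def un(p,o,k): return np.array([(p[0]+.5)/k-.5+o[0],(p[1]+.5)/k-.5+o[1]])
P=[(-80,70,68),(-80,-70,68),(80,70,68),(80,-70,68)]
T=[un(p,(310,150),5) for p in [(87,388),(353,386),(87,82),(355,80)]]
S=[un(p,(290,165),6) for p in [(95,250),(308,455),(372,75),(588,268)]]
# extra: latch cap
ct,cs=cam("top"),cam("side")
def W(q,X): c,s=np.cos(q[2]),np.sin(q[2]); return [q[0]+c*X[0]-s*X[1],q[1]+s*X[0]+c*X[1],X[2]]
for nm,obs in [("top",[("top",T,ct)]),("side",[("side",S,cs)]),("both",[("top",T,ct),("side",S,cs)])]:
    f=lambda q:np.concatenate([w2p(n,W(q,X),c)-o for n,O,c in obs for X,o in zip(P,O)])
    r=least_squares(f,[420,-90,0]); print(nm,r.x[:2],np.degrees(r.x[2]),np.round(r.fun,1))
q=r.x
print("cap top",[p2w("top",un(p,(310,150),5),56,ct).round(1) for p in [(195,448),(245,450),(245,490),(197,490)]])
print("cap side",[p2w("side",un(p,(290,165),6),56,cs).round(1) for p in [(75,425),(115,390),(158,432),(115,466)]])
print("pred cap",W(q,(-124,0,56)),"nest",W(q,(-30,0,34)))
# module: bar top z=52 
print("bar top ends top-cam",[p2w("top",un(p,(165,175),4.5),52,ct).round(1) for p in [(198,180),(213,168),(262,228),(243,240)]])
print("block edge z24 top-cam",[p2w("top",un(p,(165,175),4.5),24,ct).round(1) for p in [(238,158),(284,215)]])
print("block bl side z24",[p2w("side",un(p,(170,110),5),24,cs).round(1) for p in [(350,248),(407,263),(428,195)]])
print("bar side z52",[p2w("side",un(p,(170,110),5),52,cs).round(1) for p in [(366,192),(388,152),(408,154),(387,195)]])
print("bottom side z0",[p2w("side",un(p,(170,110),5),0,cs).round(1) for p in [(404,266),(352,254)]])
E
```

```text
top [579.02905236 -94.47107283] -0.831760539607771 [-0.8  0.3  1.1  0.8 -0.7 -0.8  0.3 -0.5]
side [578.60744159 -98.17898871] -1.0604272595882938 [-0.7 -0.2 -0.2  0.6  0.2 -0.1  0.8 -0.6]
both [579.07519094 -96.08374546] -0.9259334766341969 [-0.2  0.3  1.7  0.9 -0.  -0.8  1.  -0.4 -1.1 -0.7 -0.6 -0.  -0.3 -0.6
  0.3 -1.2]
cap top [array([469.5, -80.3,  56. ]), array([ 468.2, -106. ,   56. ]), array([ 447.7, -105.6,   56. ]), array([448., -81.,  56.])]
cap side [array([441.9, -87. ,  56. ]), array([465.9, -83.7,  56. ]), array([ 465.7, -111.6,   56. ]), array([ 441.4, -113.4,   56. ])]
pred cap [np.float64(455.09138278828715), np.float64(-94.07991979747857), 56] nest [np.float64(549.0791083192878), np.float64(-95.59894893126511), 34]
bar top ends top-cam [array([537.9, 283.3,  52. ]), array([544.7, 274.5,  52. ]), array([509.6, 245.9,  52. ]), array([502.8, 257. ,  52. ])]
block edge z24 top-cam [array([551.9, 267.8,  24. ]), array([517.6, 240.2,  24. ])]
block bl side z24 [array([489.4, 256. ,  24. ]), array([507.5, 225.3,  24. ]), array([549.1, 262.5,  24. ])]
bar side z52 [array([508.5, 262.2,  52. ]), array([537.2, 281.2,  52. ]), array([545.1, 272.4,  52. ]), array([516.3, 252.6,  52. ])]
bottom side z0 [array([516.7, 244.8,   0. ]), array([499. , 272.3,   0. ])]
```

{"method": "move_arm", "body": {"moves": [[[0, -49.2, 45.7], -0.366, -1], [[0, -49.2, 45.7], -0.366, -1], [[0, -49.2, 45.7], -0.366, -1], [[0, -49.2, 45.7], -0.366, -1], [[0, -49.2, 45.7], -0.366, -1], [[0, -49.2, 45.7], -0.366, -1], [[0, -49.2, 45.7], -0.366, -1], [[0, -49.2, 45.7], -0.366, -1], [[0, -49.2, 45.7], -0.366, -1], [[0, -49.2, 45.7], -0.366, -1], [[0, -49.2, 45.7], -0.366, -1], [[0, -49.2, 45.7], -0.366, -1], [[0, -49.2, 45.7], -0.366, -1], [[0, -49.2, 45.7], -0.366, -1], [[0, -49.2, 45.7], -0.366, -1]], "force": 20}}

```text
time_s: 2.02
ee_pos: [454.7, -92.7, 292.4]
ee_rot: [35.2, 90.0, 34.3]
force: [1.1, 0.5, -0.2]
gripper_width: 0.4
```

```bash
python3 - <<'E'
from h import *
s=status.state(); c=cam("wrist"); f=viewer.grab_frame("wrist"); save("w1",f)
print(s['ee_pos'],s['force'],s['qpos']); np.savez("w1.npz",K=c[0],e=c[1],R=c[2])
print(Ro.from_euler('xyz',s['ee_rot'],degrees=True).as_matrix().round(4))
for X in [(455,-95,56)]: print(w2p("wrist",X,c))
E
```

```text
[454.65599096 -92.68652861 292.38578659] [ 1.11575795  0.51730187 -0.20150658] [-1.29492584e+01  8.26133609e+00  1.03228615e+02  1.28179098e-02
  6.84990259e+01 -1.02088365e+02]
[[ 2.000e-04  1.510e-02  9.999e-01]
 [ 2.000e-04  9.999e-01 -1.510e-02]
 [-1.000e+00  2.000e-04  2.000e-04]]
[323.03132578 186.20399547]
```

View pics/w1.png

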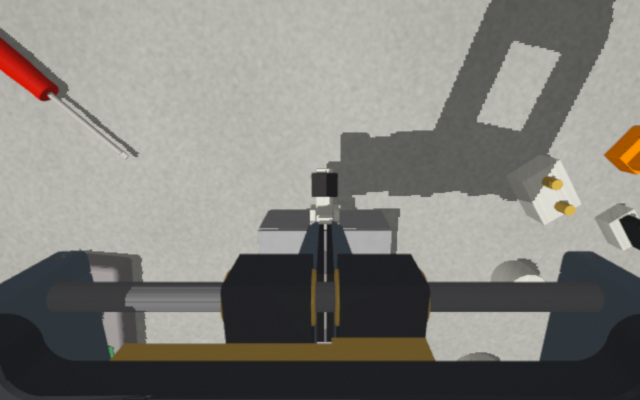

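```bash
python3 - <<'E'
from h import *
f=cv2.imread("pics/w1.png")[:,:,::-1]; save("w1c",crop(f,245,415,160,260,4.6))
E
```

```text
(no output)
```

View pics/w1c.png

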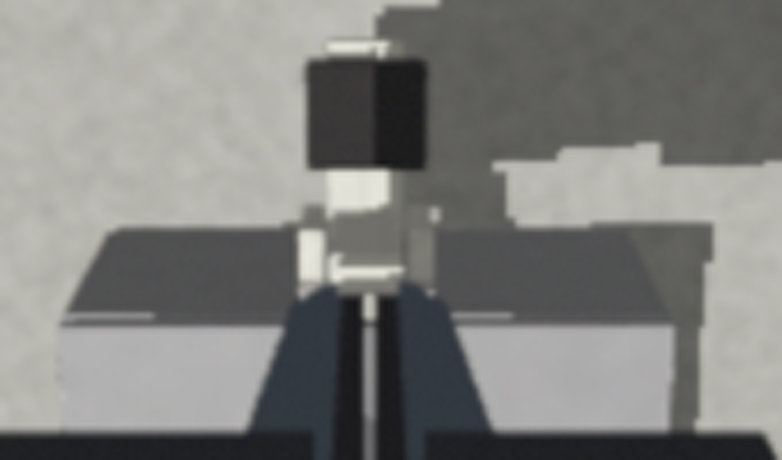

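```bash
python3 - <<'E'
from h import *
d=np.load("w1.npz"); c=(d['K'],d['e'],d['R'])
u=lambda p:((p[0]+.5)/4.6-.5+245,(p[1]+.5)/4.6-.5+160)
for n,p,z in [("capFL",(426,58),56),("capFR",(306,58),56),("capBL",(426,168),56),("capBR",(306,168),56),("lidR",(61,323),68),("lidL",(673,324),68),("boxR",(112,229),0),("boxL",(632,229),0)]:
    print(n,p2w("wrist",u(p),z,c).round(1))
E
```

```text
capFL [440.5 -80.3  56. ]
capFR [ 440.1 -106.9   56. ]
capBL [465.9 -80.4  56. ]
capBR [ 465.5 -107.6   56. ]
lidR [ 497.7 -163.2   68. ]
lidL [499.8 -25.2  68. ]
boxR [ 497.6 -162.9    0. ]
boxL [499.5 -23.1   0. ]
```

{"method": "move_arm", "body": {"moves": [[[5, -0.05, -0.3], 0, -1], [[10, -0.05, -0.3], 0, -1], [[13.5, -0.05, -0.3], 0, -1], [[14.6, -0.05, -0.3], 0, -1], [[14.6, -0.05, -0.3], 0, -1], [[14.6, -0.05, -0.3], 0, -1]]}}

```text
time_s: 2.82
ee_pos: [453.0, -94.3, 147.6]
ee_rot: [-11.2, 89.8, -12.2]
force: [0.3, -0.8, 0.1]
gripper_width: 0.2
```

{"method": "move_arm", "body": {"moves": [[[0.2, 0, -0.1], 0, -1], [[0.4, 0, -0.1], 0, -1], [[0.6, 0, -0.1], 0, -1], [[0.6, 0, -0.1], 0, -1]]}}

```text
time_s: 3.32
ee_pos: [450.8, -94.1, 140.1]
ee_rot: [148.1, 90.0, 147.1]
force: [0.8, -0.6, 0.3]
gripper_width: 0.2
```

{"method": "move_arm", "body": {"moves": [[[0.1, 0, 0], 0, -1], [[0.2, 0, 0], 0, -1]]}}

```text
time_s: 3.58
ee_pos: [450.9, -94.1, 138.2]
ee_rot: [66.4, 90.0, 65.4]
force: [-0.1, -0.7, -1.0]
gripper_width: 0.6
```

{"method": "move_arm", "body": {"moves": [[[0.1, 0, 0], 0, -1], [[0.2, 0, 0], 0, -1]]}}

```text
time_s: 3.82
ee_pos: [450.9, -94.1, 136.1]
ee_rot: [106.8, 90.0, 105.9]
force: [0.0, 0.1, -0.3]
gripper_width: 0.6
```

{"method": "move_arm", "body": {"moves": [[[0.1, 0, 0], 0, -1], [[0.2, 0, 0], 0, -1]]}}

```text
time_s: 4.08
ee_pos: [450.9, -94.1, 134.2]
ee_rot: [63.3, 90.0, 62.4]
force: [0.0, -0.8, -0.0]
gripper_width: 0.4
```

{"method": "move_arm", "body": {"moves": [[[0.1, 0, 0], 0, -1], [[0.2, 0, 0], 0, -1]]}}

```text
time_s: 4.32
ee_pos: [450.9, -94.1, 132.2]
ee_rot: [84.0, 90.0, 83.1]
force: [1.1, 0.6, 0.1]
gripper_width: 0.2
```

{"method": "move_arm", "body": {"moves": [[[0.1, 0, 0], 0, -1], [[0.2, 0, 0], 0, -1]]}}

```text
time_s: 4.58
ee_pos: [450.9, -94.1, 130.2]
ee_rot: [138.4, 90.0, 137.4]
force: [-1.1, -1.0, 4.0]
gripper_width: 0.9
```

{"method": "move_arm", "body": {"moves": [[[0.1, 0, 0], 0, -1], [[0.2, 0, 0], 0, -1]]}}

```text
time_s: 4.82
ee_pos: [450.4, -94.1, 128.3]
ee_rot: [173.9, 89.9, 172.9]
force: [-3.1, 0.7, 5.8]
gripper_width: 0.3
```

{"method": "move_arm", "body": {"moves": [[[0.1, 0, 0], 0, -1], [[0.2, 0, 0], 0, -1]]}}

```text
time_s: 5.08
ee_pos: [450.0, -94.1, 126.2]
ee_rot: [175.4, 89.9, 174.5]
force: [-4.2, -0.3, 5.5]
gripper_width: 0.4
```

{"method": "move_arm", "body": {"moves": [[[0.05, 0, 0], 0, -1], [[0.1, 0, 0], 0, -1]]}}

```text
time_s: 5.32
ee_pos: [449.8, -94.0, 125.0]
ee_rot: [174.3, 89.8, 173.3]
force: [-5.3, -0.4, 4.4]
gripper_width: -0.0
```

{"method": "move_arm", "body": {"moves": [[[0, 0, -0.15], 0, -1], [[0, 0, -0.3], 0, -1], [[0, 0, -0.3], 0, -1]]}}

```text
time_s: 5.7
ee_pos: [448.5, -94.1, 125.3]
ee_rot: [-2.2, 89.9, -3.2]
force: [-0.7, -0.2, 0.2]
gripper_width: 0.4
```

```bash
python3 - <<'E'
from h import *
f=viewer.grab_frame("side"); save("s2",crop(f,280,400,140,260,5)); s=status.state(); print(s['force'],s['ee_pos'])
E
```

```text
[-1.01976954 -0.51291819  0.43890862] [448.45499934 -94.11192411 125.26264354]
```

View pics/s2.png

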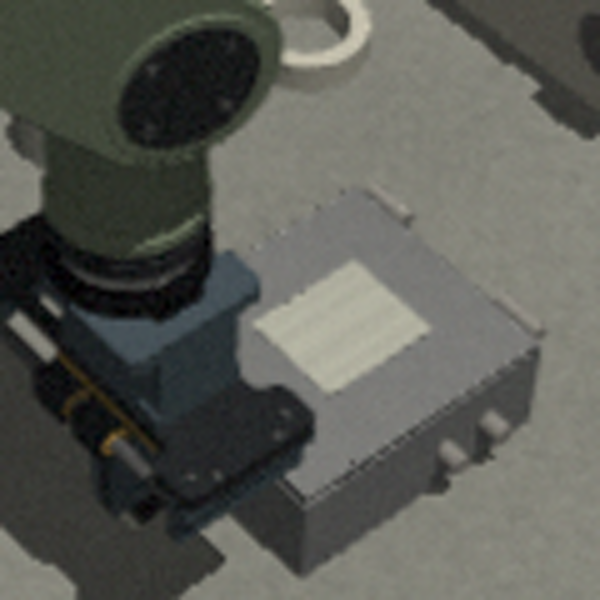

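```bash
python3 - <<'E'
from h import *
f=viewer.grab_frame("wrist"); save("w3",f); s=status.state(); print(s['force'],s['ee_pos'],s['torque'])
c=cam("wrist"); np.savez("w3.npz",K=c[0],e=c[1],R=c[2]); print(w2p("wrist",(454.7,-93.8,50),c),w2p("wrist",(448.5,-94.1,47.3),c))
E
```

```text
[-0.18879131  0.45799792  0.82406974] [448.38609003 -94.1199066  125.253543  ] [ 0.05747638 -0.02522708  0.00882422]
[326.25270354 265.33444618] [325.55138331 253.25376122]
```

View pics/w3.png

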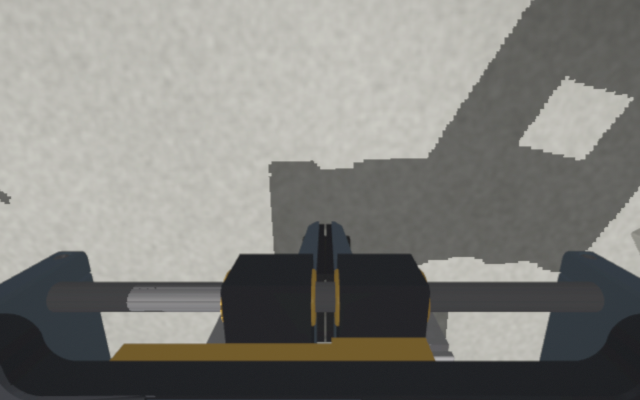

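{"method": "move_arm", "body": {"moves": [[[0.05, 0, 0], 0, -1], [[0.1, 0, 0], 0, -1]]}}

```text
time_s: 6.05
ee_pos: [448.4, -94.1, 124.5]
ee_rot: [-4.5, 89.9, -5.5]
force: [-0.4, 0.1, 4.6]
gripper_width: 0.6
```

{"method": "move_arm", "body": {"moves": [[[0.05, 0, 0], 0, -1], [[0.1, 0, 0], 0, -1]]}}

```text
time_s: 6.3
ee_pos: [448.3, -94.1, 123.9]
ee_rot: [-5.8, 89.9, -6.7]
force: [-1.0, 0.5, 10.7]
gripper_width: 0.3
```

```bash
python3 - <<'E'
from h import *
f=viewer.grab_frame("side"); save("s4",crop(f,280,400,140,260,5)); f=viewer.grab_frame("wrist"); save("w4",f);s=status.state(); print(s['force'],s['ee_pos'])
E
```

```text
[-0.92919613 -0.30351843  7.83957944] [448.3429458  -94.12229488 123.93471874]
```

View pics/s4.png

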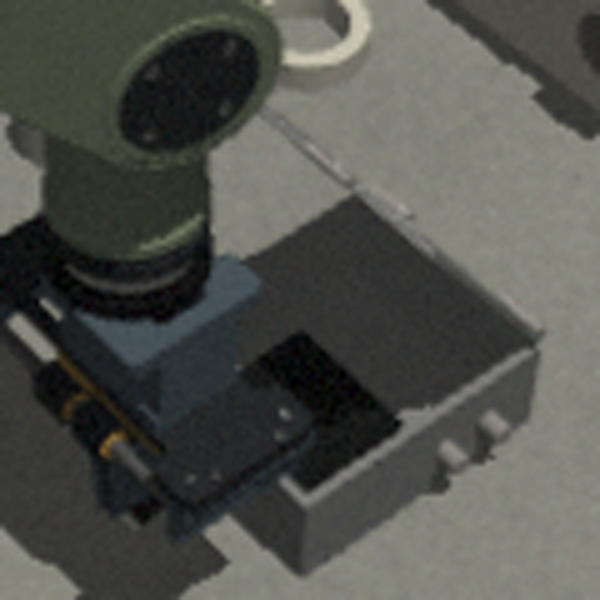

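View pics/w4.png

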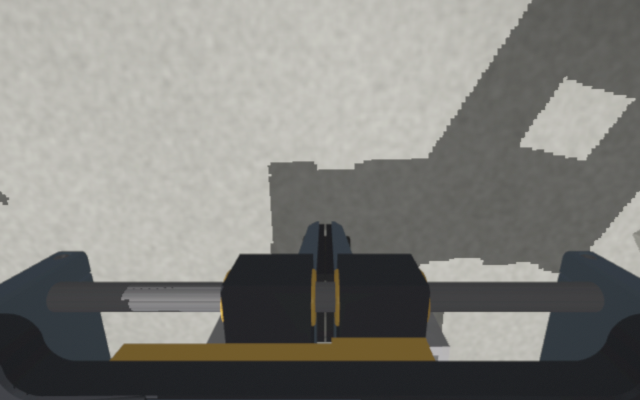

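{"method": "move_arm", "body": {"moves": [[[-4, 0, -0.2], 0, -1], [[-10, 0, -0.2], 0, -1], [[-16, 0, 0], 0, -1], [[-16.6, 6, 1.2], -0.1, -1], [[-16.6, 12, 2.4], -0.25, 0], [[-16.6, 18, 3.6], -0.4, 0], [[-16.6, 24, 4.8], -0.55, 0], [[-16.6, 30, 6], -0.688, 0], [[-16.6, 36, 7], -0.688, 0], [[-16.6, 36, 7], -0.688, 0], [[-16.6, 36, 7], -0.688, 0], [[-16.6, 36, 7], -0.688, 0]]}}

```text
time_s: 7.9
ee_pos: [523.7, 263.3, 289.2]
ee_rot: [-174.3, 90.0, -135.9]
force: [0.2, -0.3, 0.8]
gripper_width: 45.4
```

```bash
python3 - <<'E'
from h import *
s=status.state(); c=cam("wrist"); f=viewer.grab_frame("wrist"); save("w5",f); save("s5",crop(viewer.grab_frame("side"),200,440,100,280,3.3))
print(s['ee_pos'],s['force']); np.savez("w5.npz",K=c[0],e=c[1],R=c[2])
print(Ro.from_euler('xyz',s['ee_rot'],degrees=True).as_matrix().round(4),s['gripper_width'])
E
```

```text
[523.71709721 263.26767846 289.15343747] [ 0.21249115 -0.34633886  0.84557039]
[[-6.000e-04 -6.207e-01  7.840e-01]
 [-6.000e-04  7.840e-01  6.207e-01]
 [-1.000e+00 -1.000e-04 -8.000e-04]] 45.43138858934848
```

View pics/w5.png

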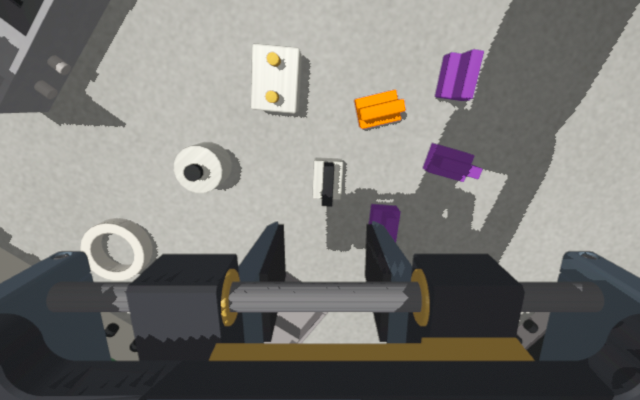

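View pics/s5.png

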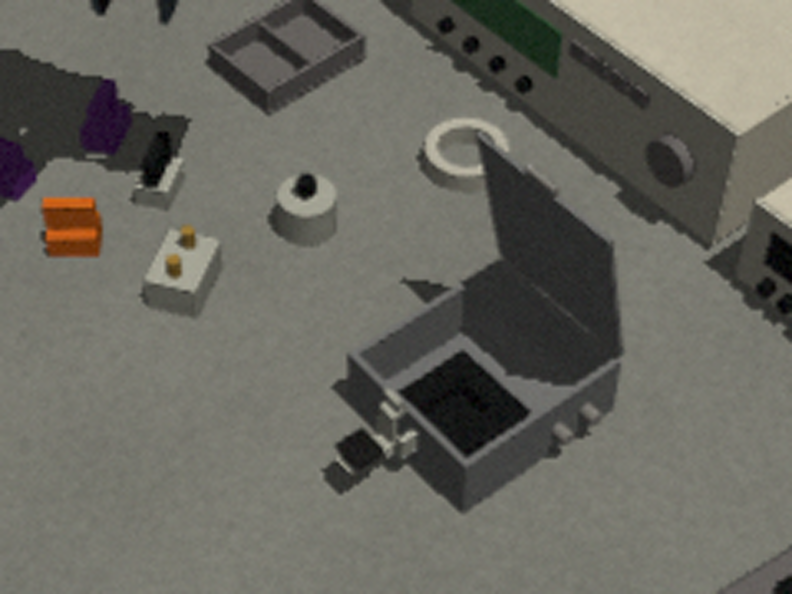

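```bash
python3 - <<'E'
from h import *
f=cv2.imread("pics/w5.png")[:,:,::-1]; save("w5c",crop(f,295,415,145,245,6))
E
```

```text
(no output)
```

View pics/w5c.png

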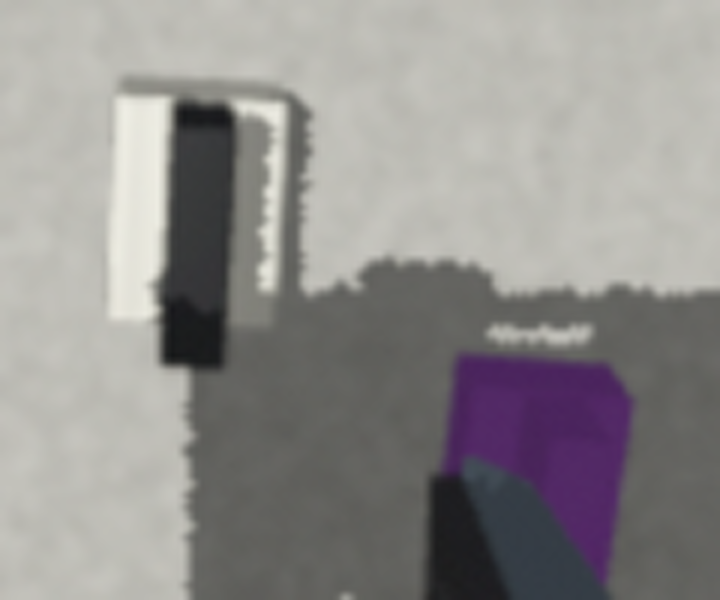

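```bash
python3 - <<'E'
from h import *
d=np.load("w5.npz"); c=(d['K'],d['e'],d['R'])
u=lambda p:((p[0]+.5)/6-.5+295,(p[1]+.5)/6-.5+145)
g=lambda P,z:np.array([p2w("wrist",u(p),z,c)[:2] for p in P])
B=g([(174,127),(233,127),(222,367),(162,367)],52); K=g([(115,95),(288,97),(270,326),(108,320)],24)
P=g([(455,355),(608,365)],24)
s=np.array([523.72,263.27]); ty=np.array([-.6207,.784]); tz=np.array([.784,.6207])
for n,Q in [("bar",B),("blk",K)]:
    print(n,Q.round(1).tolist(),"ctr",Q.mean(0).round(1)); a=(Q[2]+Q[3]-Q[0]-Q[1]); b=(Q[1]+Q[2]-Q[0]-Q[3]); print(np.degrees(np.arctan2(a[1],a[0])),np.degrees(np.arctan2(b[1],b[0]))-90,np.linalg.norm(a)/2,np.linalg.norm(b)/2)
    m=Q.mean(0)-s; print("tool yz",m@ty,m@tz)
print("purple tool",[((q-s)@ty,(q-s)@tz) for q in P])
print("tool z yaw",np.degrees(np.arctan2(tz[1],tz[0])))
E
```

```text
bar [[507.6, 249.6], [501.3, 257.5], [535.8, 282.8], [542.4, 274.5]] ctr [521.8 266.1]
35.905230819730626 38.43526439166189 42.734991621941234 10.28551976265318
tool yz 3.431366116523329 0.22761990623274214
blk [[513.7, 240.6], [494.3, 265.7], [530.3, 290.7], [548.4, 265.9]] ctr [521.7 265.7]
35.47671716377376 37.010433383425905 43.39280448285095 31.234534872634242
tool yz 3.1939164429801084 -0.05763110339263029
purple tool [(np.float64(52.78870143406358), np.float64(27.898271201200387)), (np.float64(82.06622608598633), np.float64(29.860537603809348))]
tool z yaw 38.368982858622786
```

{"method": "move_arm", "body": {"moves": [[[4, 0.33, 0], 0.04, -0.3], [[8, 0.33, 0], 0.04, -0.3], [[12, 0.33, 0], 0.04, -0.3], [[14, 0.33, 0], 0.04, -0.3], [[14, 0.33, 0], 0.04, -0.3]]}}

```text
time_s: 8.62
ee_pos: [521.2, 266.1, 148.0]
ee_rot: [169.7, 89.8, -154.2]
force: [0.4, 1.0, 1.0]
gripper_width: 31.9
```

```bash
python3 - <<'E'
from h import *
s=status.state(); c=cam("wrist"); f=viewer.grab_frame("wrist"); save("w6",f)
print(s['ee_pos'],s['force'],s['gripper_width'])
R=Ro.from_euler('xyz',s['ee_rot'],degrees=True).as_matrix(); print(np.degrees(np.arctan2(R[1,2],R[0,2])))
E
```

```text
[521.21028919 266.0628304  148.0273908 ] [0.35174576 0.99871084 0.97206864] 31.895870649298498
36.0960472564998
```

View pics/w6.png

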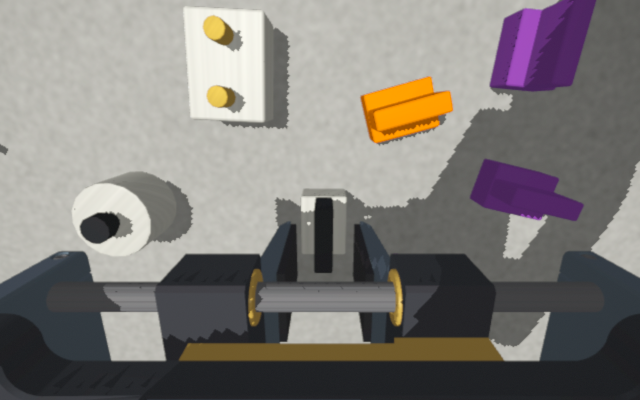

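{"method": "move_arm", "body": {"moves": [[[2, 0, 0], 0, -0.3], [[3.5, 0, 0], 0, -0.3], [[4.2, 0, 0], 0, -0.3], [[4.2, 0, 0], 0, -0.3], [[4.2, 0, 0], 0, -1], [[4.2, 0, 0], 0, -1], [[4.2, 0, 0], 0, -1], [[4.2, 0, 0], 0, -1]], "force": 25}}

```text
time_s: 9.68
ee_pos: [522.2, 267.4, 107.7]
ee_rot: [-14.2, 89.9, 22.0]
force: [0.2, -0.3, 3.1]
gripper_width: 11.8
```

{"method": "move_arm", "body": {"moves": [[[-1, 0, 0], 0, -1], [[-4, 0, 0], 0, -1], [[-10, 0, 0], 0, -1], [[-15, -3, -2], 0.1, -1], [[-15.5, -8, -5], 0.25, -1], [[-15.5, -14, -8.7], 0.4, -1], [[-15.5, -20, -12.5], 0.55, -1], [[-15.5, -26, -16.2], 0.647, -1], [[-15.5, -30.77, -19.24], 0.647, -1], [[-15.5, -30.77, -19.24], 0.647, -1], [[-15.5, -30.77, -19.24], 0.647, -1], [[-15.5, -30.77, -19.24], 0.647, -1]]}}

```text
time_s: 11.18
ee_pos: [548.0, -93.2, 262.1]
ee_rot: [116.8, 89.9, 115.9]
force: [1.3, 0.1, -1.8]
gripper_width: 11.7
```

```bash
python3 - <<'E'
from h import *
s=status.state(); c=cam("wrist"); f=viewer.grab_frame("wrist"); save("w7",f); np.savez("w7.npz",K=c[0],e=c[1],R=c[2])
save("t7",crop(viewer.grab_frame("top"),290,420,130,260,4.5)); save("s7",crop(viewer.grab_frame("side"),270,430,110,260,4))
print(s['ee_pos'],s['force'],s['gripper_width'])
R=Ro.from_euler('xyz',s['ee_rot'],degrees=True).as_matrix(); print(np.degrees(np.arctan2(R[1,2],R[0,2])))
E
```

```text
[547.969081   -93.17233792 262.14539317] [ 1.30384905  0.11016082 -1.81750851] 11.656311120305858
-0.8368144659238754
```

View pics/w7.png

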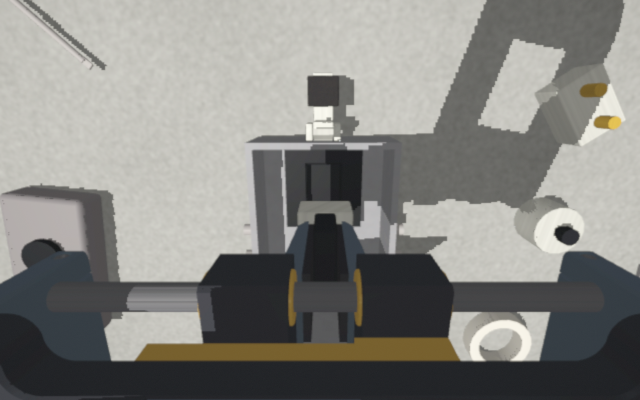

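View pics/s7.png

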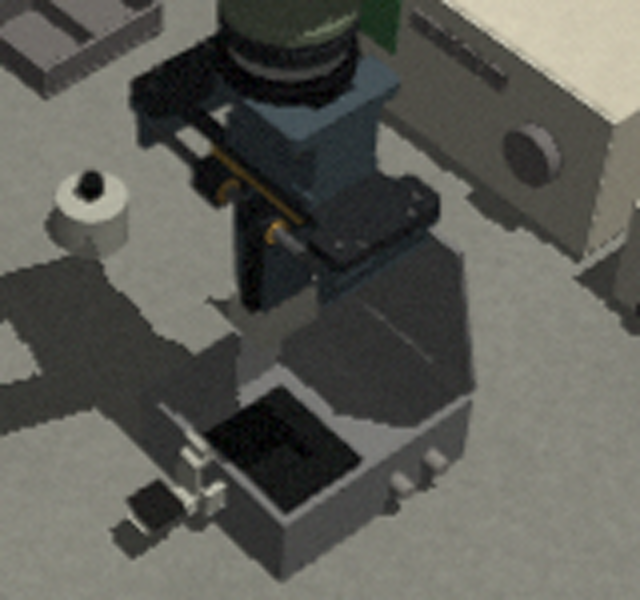

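```bash
python3 - <<'E'
from h import *
f=cv2.imread("pics/w7.png")[:,:,::-1]; g=np.clip((f/255.)**0.5*255,0,255).astype(np.uint8); save("w7c",crop(g,240,410,125,250,4.6))
E
```

View pics/w7c.png

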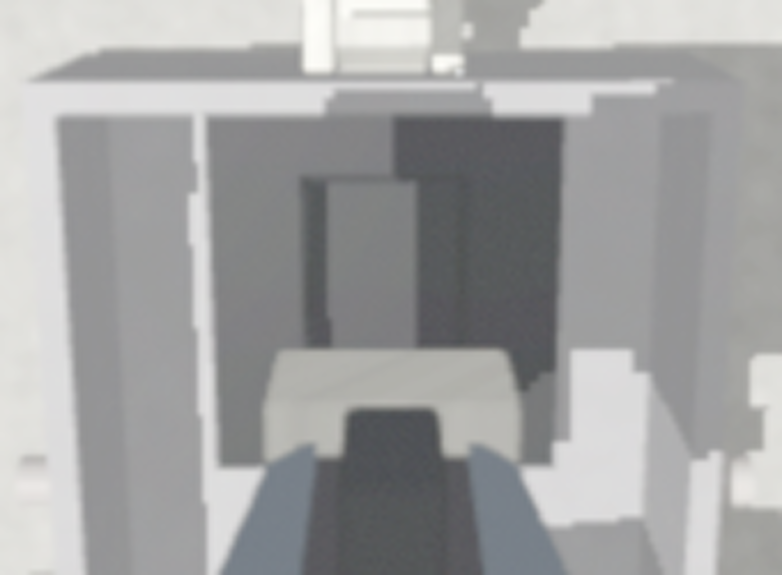

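```bash
python3 - <<'E'
from h import *
d=np.load("w7.npz"); c=(d['K'],d['e'],d['R'])
u=lambda p:((p[0]+.5)/4.6-.5+240,(p[1]+.5)/4.6-.5+125)
def g(n,P,z): print(n,z,[p2w("wrist",u(p),z,c)[:2].round(1).tolist() for p in P])
g("bevel outer front",[(301,178),(468,178)],22)
g("bevel sides mid",[(303,260),(463,260)],22)
g("inner front",[(327,181),(417,181)],8)
g("nest sides r300",[(211,300),(559,300)],22); g("nest back",[(219,466),(552,466)],22)
g("lid-less box outer front top",[(32,79),(735,79)],62)
g("mod bottom",[(281,350),(507,350)],154.4); g("mod top",[(265,408),(520,406)],178.4)
g("bar front top",[(348,410),(436,410)],206.4)
E
```

```text
bevel outer front 22 [[524.6, -113.4], [525.1, -76.1]]
bevel sides mid 22 [[543.4, -113.5], [543.9, -77.2]]
inner front 8 [[527.9, -108.2], [528.2, -87.3]]
nest sides r300 22 [[552.4, -134.8], [553.5, -55.3]]
nest back 22 [[592.9, -134.8], [594.0, -56.3]]
lid-less box outer front top 62 [[497.7, -162.0], [499.5, -26.7]]
mod bottom 154.4 [[525.4, -108.5], [525.8, -77.2]]
mod top 178.4 [[525.7, -108.8], [525.9, -77.4]]
bar front top 206.4 [[516.6, -97.6], [516.7, -88.5]]
```

{"method": "move_arm", "body": {"moves": [[[3, -0.2, 0.15], 0, -1], [[7, -0.2, 0.15], 0, -1], [[10, -0.2, 0.15], 0, -1], [[12, -0.2, 0.15], 0, -1], [[12.5, -0.2, 0.15], 0, -1], [[12.5, -0.2, 0.15], 0, -1], [[12.5, -0.2, 0.15], 0, -1]]}}

```text
time_s: 12.2
ee_pos: [550.3, -96.6, 138.3]
ee_rot: [-7.7, 89.9, -8.6]
force: [-0.1, 0.2, -1.7]
gripper_width: 12.3
```

```bash
python3 - <<'E'
from h import *
s=status.state(); c=cam("wrist"); f=viewer.grab_frame("wrist"); np.savez("w8.npz",K=c[0],e=c[1],R=c[2])
g=np.clip((f/255.)**0.5*255,0,255).astype(np.uint8); save("w8c",crop(g,210,440,120,260,3.4))
print(s['ee_pos'],s['force'],s['gripper_width'])
R=Ro.from_euler('xyz',s['ee_rot'],degrees=True).as_matrix(); print(np.degrees(np.arctan2(R[1,2],R[0,2])))
E
```

```text
[550.30959708 -96.55889286 138.33943231] [-0.13343794  0.17864845 -1.65368472] 12.270572117632712
-0.8829891484250757
```

View pics/w8c.png

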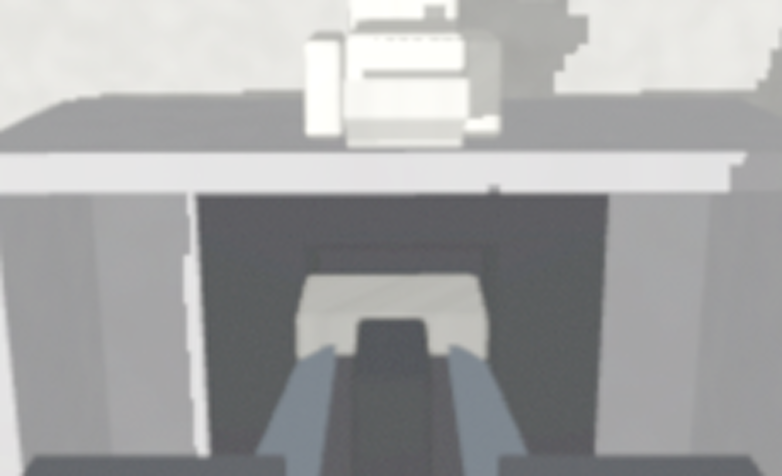

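```bash
python3 - <<'E'
from h import *
d=np.load("w8.npz"); c=(d['K'],d['e'],d['R'])
f=viewer.grab_frame("wrist"); g=np.clip((f/255.)**0.35*255,0,255).astype(np.uint8); save("w9c",crop(g,270,390,175,245,6.5)); s=status.state(); print(s['ee_pos'])
u=lambda p:((p[0]+.5)/3.4-.5+210,(p[1]+.5)/3.4-.5+120)
def g(n,P,z): print(n,z,[p2w("wrist",u(p),z,c)[:2].round(1).tolist() for p in P])
g("bevel outer front",[(305,244),(497,244)],22)
g("nest sides r300",[(202,350),(602,350)],22)
g("mod bottom",[(306,275),(478,275)],30.6); g("mod top",[(297,318),(489,320)],54.6)
E
```

```text
[550.11458893 -96.70578326 138.2260371 ]
bevel outer front 22 [[524.2, -113.4], [524.7, -76.2]]
nest sides r300 22 [[545.8, -134.8], [546.9, -55.0]]
mod bottom 30.6 [[527.9, -112.7], [528.3, -80.5]]
mod top 54.6 [[528.2, -112.4], [529.0, -80.4]]
```

View pics/w9c.png

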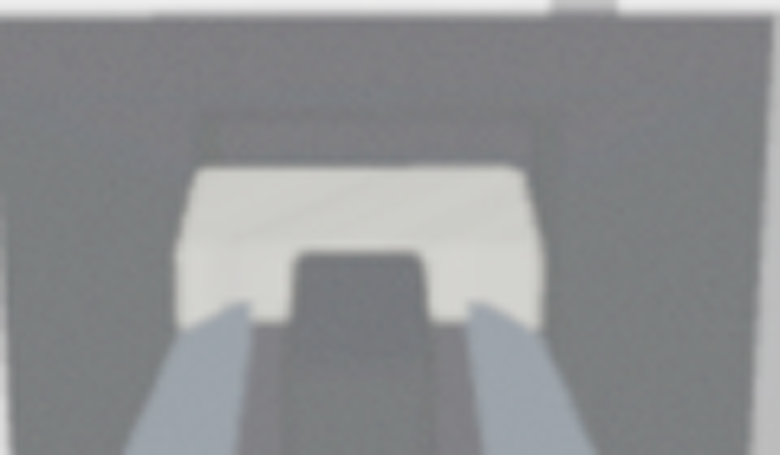

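{"method": "move_arm", "body": {"moves": [[[0, 0.16, -0.1], 0, -1], [[0, 0.16, -0.1], 0, -1], [[0.3, 0.16, -0.1], 0, -1], [[0.6, 0.16, -0.1], 0, -1], [[0.6, 0.16, -0.1], 0, -1]]}}

```text
time_s: 12.92
ee_pos: [548.4, -95.0, 130.8]
ee_rot: [164.6, 89.9, 163.7]
force: [0.2, -0.2, -2.2]
gripper_width: 11.8
```

```bash
python3 - <<'E'
from h import *
f=viewer.grab_frame("wrist"); g=np.clip((f/255.)**0.35*255,0,255).astype(np.uint8); save("w10c",crop(g,270,390,175,245,6.5)); s=status.state(); print(s['ee_pos'],s['force'])
E
```

```text
[548.54708069 -95.04445824 130.94710601] [ 0.20919768 -0.44417964 -1.24002183]
```

View pics/w10c.png

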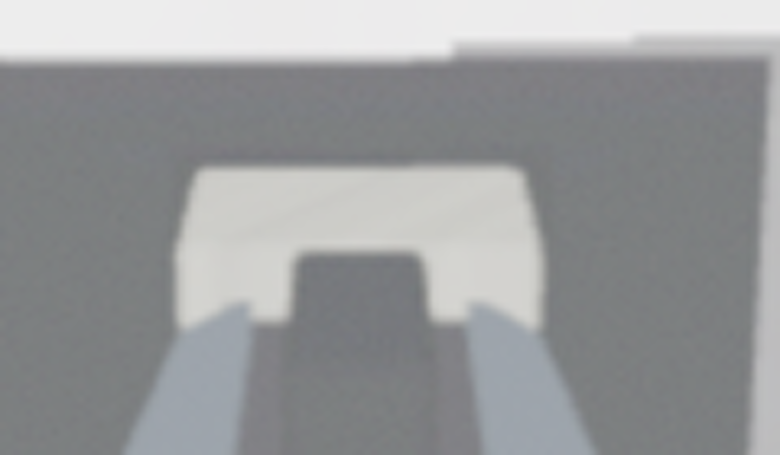

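{"method": "move_arm", "body": {"moves": [[[0.1, 0, 0], 0, -1], [[0.2, 0, 0], 0, -1], [[0.3, 0, 0], 0, -1]]}}

```text
time_s: 13.35
ee_pos: [548.9, -95.1, 128.3]
ee_rot: [-0.1, 90.0, -1.0]
force: [0.1, -1.3, -1.6]
gripper_width: 11.8
```

{"method": "move_arm", "body": {"moves": [[[0.1, 0, 0], 0, -1], [[0.2, 0, 0], 0, -1]]}}

```text
time_s: 13.6
ee_pos: [548.9, -95.1, 126.3]
ee_rot: [0.4, 90.0, -0.5]
force: [1.7, -0.2, -1.0]
gripper_width: 11.8
```

{"method": "move_arm", "body": {"moves": [[[0.1, 0, 0], 0, -1], [[0.2, 0, 0], 0, -1]]}}

```text
time_s: 13.85
ee_pos: [548.9, -95.1, 124.3]
ee_rot: [0.6, 90.0, -0.3]
force: [1.2, -0.6, -2.4]
gripper_width: 12.0
```

Entering freely (bottom about 17 mm, below the mouth).

{"method": "move_arm", "body": {"moves": [[[0.1, 0, 0], 0, -1], [[0.2, 0, 0], 0, -1], [[0.3, 0, 0], 0, -1]]}}

```text
time_s: 14.22
ee_pos: [548.9, -95.1, 121.3]
ee_rot: [-1.5, 90.0, -2.4]
force: [1.4, 0.6, -0.7]
gripper_width: 11.8
```

{"method": "move_arm", "body": {"moves": [[[0.1, 0, 0], 0, -1], [[0.2, 0, 0], 0, -1], [[0.3, 0, 0], 0, -1]]}}

```text
time_s: 14.6
ee_pos: [548.8, -95.1, 118.3]
ee_rot: [1.1, 90.0, 0.2]
force: [2.3, 0.2, -1.6]
gripper_width: 11.8
```

{"method": "move_arm", "body": {"moves": [[[0.05, 0, 0], 0, -1], [[0.1, 0, 0], 0, -1]]}}

```text
time_s: 14.85
ee_pos: [548.9, -95.1, 117.3]
ee_rot: [1.0, 90.0, 0.1]
force: [2.8, -0.1, -1.1]
gripper_width: 11.9
```

{"method": "move_arm", "body": {"moves": [[[0.05, 0, 0.03], 0, -1], [[0.1, 0, 0.04], 0, -1]]}}

```text
time_s: 15.1
ee_pos: [549.0, -95.1, 116.2]
ee_rot: [153.7, 90.0, 152.8]
force: [2.6, -0.2, -1.5]
gripper_width: 11.8
```

{"method": "move_arm", "body": {"moves": [[[0.05, 0, 0], 0, -1], [[0.1, 0, 0], 0, -1]]}}

```text
time_s: 15.35
ee_pos: [549.0, -95.1, 115.8]
ee_rot: [140.5, 90.0, 139.6]
force: [-0.9, 0.2, 7.1]
gripper_width: 12.3
```

{"method": "move_arm", "body": {"moves": [[[0.05, 0, 0], 0, -1], [[0.05, 0, 0], 0, -1]]}}

```text
time_s: 15.6
ee_pos: [548.9, -95.1, 115.7]
ee_rot: [17.2, 90.0, 16.3]
force: [0.1, 0.7, 7.0]
gripper_width: 12.0
```

{"method": "move_arm", "body": {"moves": [[[-0.1, 0, 0], 0, -1], [[-0.1, 0, 0], 0, -0.3], [[-0.1, 0, 0], 0, -0.3], [[-0.1, 0, 0], 0, -0.3], [[-2, 0, 0], 0, -0.3], [[-6, 0, 0], 0, -0.3], [[-12, 0, 0], 0, -0.3], [[-16, 0, 0], 0, -0.3], [[-16, 0, 0], 0, -0.3], [[-16, 0, 0], 0, -0.3]]}}

```text
time_s: 16.85
ee_pos: [548.4, -94.9, 273.8]
ee_rot: [167.5, 89.9, 166.6]
force: [-0.4, 0.9, 0.4]
gripper_width: 31.7
```

```bash
python3 - <<'E'
from h import *
s=status.state(); c=cam("wrist"); f=viewer.grab_frame("wrist"); np.savez("w11.npz",K=c[0],e=c[1],R=c[2])
g=np.clip((f/255.)**0.5*255,0,255).astype(np.uint8); save("w11",g); save("s11",crop(viewer.grab_frame("side"),270,430,110,260,4))
print(s['ee_pos'],s['force'],s['gripper_width'],s['qpos'])
for fx in [(-22,0,34-2),]: pass
E
```

```text
[548.40086534 -94.94750544 273.80530713] [-0.44404683  0.85360683  0.4487477 ] 31.69376151280988 [-1.10086252e+01  1.74076353e+01  9.37225101e+01  4.89668735e-03
  6.89779596e+01 -1.00107301e+02]
```

View pics/w11.png

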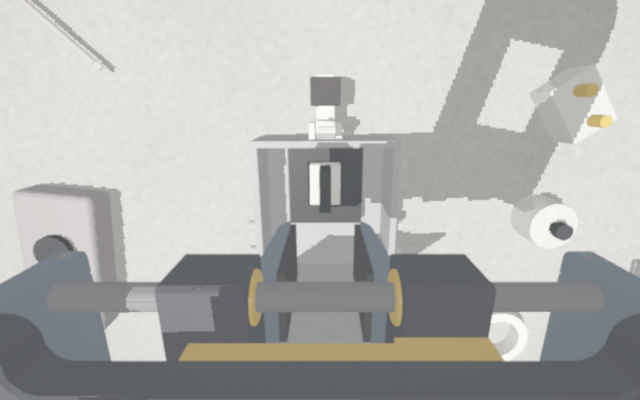

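View pics/s11.png

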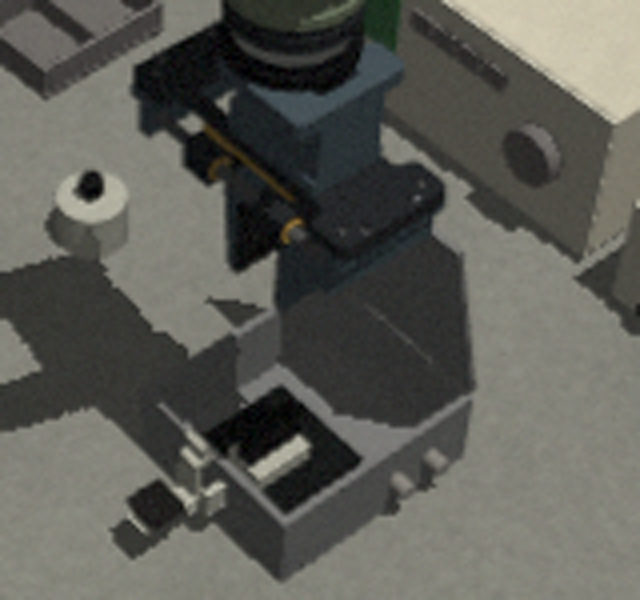

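{"method": "move_arm", "body": {"moves": [[[-4, 0, 0], 0, -1], [[-6.3, 0, 0], 0, -1], [[-6.3, 0, 4], 0, -1], [[-6.3, 0, 8], 0, -1], [[-6.3, 0, 11], 0, -1], [[-6.3, 0, 11.2], 0, -1], [[-6.3, 0, 11.2], 0, -1], [[-6.3, 0, 11.2], 0, -1]]}}

```text
time_s: 17.95
ee_pos: [660.1, -96.9, 337.8]
ee_rot: [170.2, 89.9, 169.3]
force: [-0.0, 0.3, 0.3]
gripper_width: 0.5
```

```bash
python3 - <<'E'
from h import *
s=status.state(); f=viewer.grab_frame("side"); save("s12",crop(f,270,430,80,230,4))
save("w12",viewer.grab_frame("wrist"))
print(s['ee_pos'],s['force'],s['gripper_width'])
E
```

```text
[660.05244257 -96.87366438 337.752178  ] [-0.00195048  0.33364629  0.34534066] 0.5333008924252314
```

View pics/s12.png

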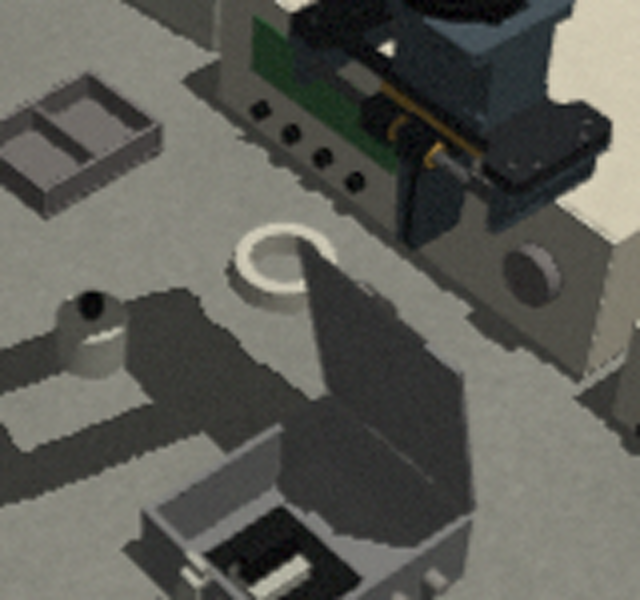

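View pics/w12.png

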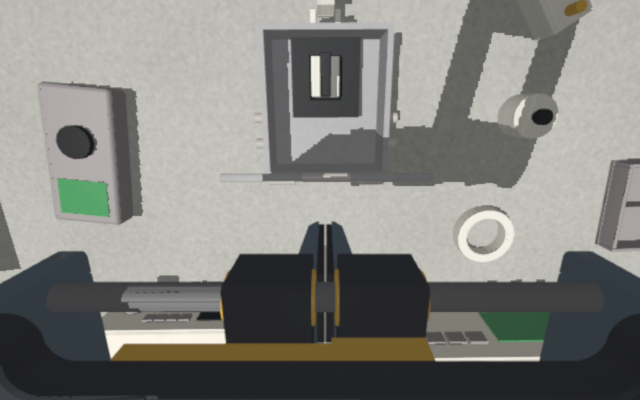

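```bash
python3 - <<'E'
import numpy as np
for t in list(np.arange(1.35,0.2,-0.06))+[.2,.15,.1,.05,0]:
    C=(80-150*np.cos(t)+2.5*np.sin(t),65.5+150*np.sin(t)+2.5*np.cos(t))
    print(round(t,2),"[[%.2f,0,%.2f],0,-1]"%((259.8-C[1])/10,(C[0]+16-81.3)/10),"tipz %.1f TCPx %.1f"%(C[1],C[0]+16+578.8))
E
```

```text
1.35 [[4.74,0,-1.57],0,-1] tipz 212.4 TCPx 644.4
1.29 [[4.95,0,-2.45],0,-1] tipz 210.3 TCPx 635.6
1.23 [[5.21,0,-3.31],0,-1] tipz 207.7 TCPx 627.0
1.17 [[5.52,0,-4.15],0,-1] tipz 204.6 TCPx 618.6
1.11 [[5.88,0,-4.98],0,-1] tipz 201.0 TCPx 610.3
1.05 [[6.29,0,-5.78],0,-1] tipz 196.9 TCPx 602.3
0.99 [[6.75,0,-6.55],0,-1] tipz 192.3 TCPx 594.6
0.93 [[7.26,0,-7.30],0,-1] tipz 187.2 TCPx 587.1
0.87 [[7.80,0,-8.01],0,-1] tipz 181.8 TCPx 580.0
0.81 [[8.39,0,-8.69],0,-1] tipz 175.9 TCPx 573.2
0.75 [[9.02,0,-9.33],0,-1] tipz 169.6 TCPx 566.8
0.69 [[9.69,0,-9.94],0,-1] tipz 162.9 TCPx 560.7
0.63 [[10.39,0,-10.50],0,-1] tipz 155.9 TCPx 555.1
0.57 [[11.13,0,-11.02],0,-1] tipz 148.5 TCPx 549.9
0.51 [[11.89,0,-11.50],0,-1] tipz 140.9 TCPx 545.1
0.45 [[12.68,0,-11.93],0,-1] tipz 133.0 TCPx 540.8
0.39 [[13.50,0,-12.31],0,-1] tipz 124.8 TCPx 537.0
0.33 [[14.33,0,-12.64],0,-1] tipz 116.5 TCPx 533.7
0.27 [[15.19,0,-12.92],0,-1] tipz 107.9 TCPx 530.9
0.21 [[16.06,0,-13.15],0,-1] tipz 99.2 TCPx 528.6
0.2 [[16.20,0,-13.18],0,-1] tipz 97.8 TCPx 528.3
0.15 [[16.94,0,-13.32],0,-1] tipz 90.4 TCPx 526.9
0.1 [[17.68,0,-13.43],0,-1] tipz 83.0 TCPx 525.8
0.05 [[18.43,0,-13.50],0,-1] tipz 75.5 TCPx 525.1
0 [[19.18,0,-13.53],0,-1] tipz 68.0 TCPx 524.8
```

{"method": "move_arm", "body": {"moves": [[[3, 0, 0], 0, -1], [[4.7, 0, 0], 0, -1], [[4.7, 0, -0.8], 0, -1], [[4.7, 0, -1.2], 0, -1], [[4.7, 0, -1.5], 0, -1], [[4.8, 0, -1.9], 0, -1]]}}

```text
time_s: 18.8
ee_pos: [642.3, -96.6, 290.8]
ee_rot: [-6.3, 89.9, -7.2]
force: [0.3, 0.8, 0.4]
gripper_width: 0.6
```

{"method": "move_arm", "body": {"moves": [[[0.15, 0, -0.55], 0, -1], [[0.4, 0, -1.4], 0, -1], [[0.7, 0, -2.25], 0, -1], [[1.1, 0, -3.1], 0, -1], [[1.5, 0, -3.9], 0, -1], [[1.95, 0, -4.65], 0, -1], [[2.45, 0, -5.4], 0, -1], [[3.0, 0, -6.1], 0, -1], [[3.6, 0, -6.8], 0, -1], [[4.2, 0, -7.45], 0, -1], [[4.2, 0, -7.45], 0, -1]]}}

```text
time_s: 20.18
ee_pos: [566.7, -95.3, 247.2]
ee_rot: [165.0, 89.9, 164.1]
force: [2.9, 0.0, 0.9]
gripper_width: 0.6
```

```bash
python3 - <<'E'
from h import *
s=status.state(); f=viewer.grab_frame("side"); save("s13",crop(f,270,430,100,250,4))
print(s['ee_pos'],s['force'],s['gripper_width'])
E
```

```text
[566.74025247 -95.2744968  247.21436589] [2.86116537e+00 1.05593813e-03 8.99895633e-01] 0.6162475171315301
```

View pics/s13.png

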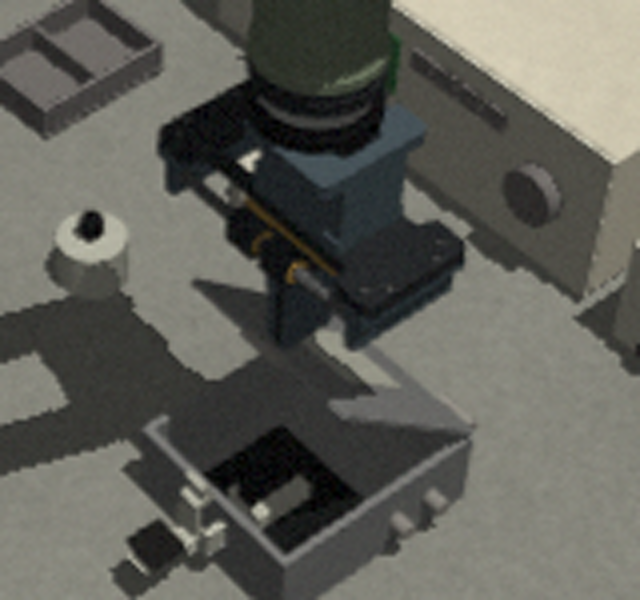

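{"method": "move_arm", "body": {"moves": [[[0.7, 0, -0.6], 0, -1], [[1.4, 0, -1.15], 0, -1], [[2.1, 0, -1.65], 0, -1], [[2.9, 0, -2.15], 0, -1], [[3.7, 0, -2.6], 0, -1], [[4.5, 0, -2.95], 0, -1], [[5.3, 0, -3.3], 0, -1], [[6.2, 0, -3.55], 0, -1], [[6.6, 0, -3.7], 0, -1], [[6.6, 0, -3.7], 0, -1]]}}

```text
time_s: 21.48
ee_pos: [530.3, -94.7, 181.4]
ee_rot: [166.3, 89.9, 165.4]
force: [0.7, 0.0, 3.5]
gripper_width: 0.5
```

{"method": "move_arm", "body": {"moves": [[[0.3, 0, -0.05], 0, -1], [[0.6, 0, -0.1], 0, -1], [[0.9, 0, -0.2], 0, -1]]}}

```text
time_s: 21.85
ee_pos: [528.3, -94.7, 172.5]
ee_rot: [154.9, 90.0, 154.0]
force: [-0.3, -0.3, 2.8]
gripper_width: 0.6
```

{"method": "move_arm", "body": {"moves": [[[0.2, 0, -0.05], 0, -1], [[0.4, 0, -0.05], 0, -1]]}}

```text
time_s: 22.1
ee_pos: [527.8, -94.7, 168.5]
ee_rot: [166.8, 90.0, 165.9]
force: [-1.8, -0.8, 2.6]
gripper_width: 0.3
```

{"method": "move_arm", "body": {"moves": [[[0.2, 0, -0.05], 0, -1], [[0.4, 0, -0.05], 0, -1]]}}

```text
time_s: 22.35
ee_pos: [527.2, -94.7, 164.6]
ee_rot: [169.6, 89.9, 168.7]
force: [-0.5, -0.4, 4.1]
gripper_width: 0.5
```

{"method": "move_arm", "body": {"moves": [[[0.1, 0, 0], 0, -1], [[0.2, 0, -0.03], 0, -1], [[0.3, 0, -0.05], 0, -1]]}}

```text
time_s: 22.72
ee_pos: [526.8, -94.7, 161.8]
ee_rot: [162.6, 90.0, 161.7]
force: [-2.4, 0.5, 5.2]
gripper_width: 0.5
```

{"method": "move_arm", "body": {"moves": [[[0.1, 0, 0], 0, -1], [[0.2, 0, -0.03], 0, -1], [[0.3, 0, -0.05], 0, -1]]}}

```text
time_s: 23.1
ee_pos: [526.5, -94.7, 159.0]
ee_rot: [56.0, 90.0, 55.1]
force: [-3.2, 0.7, 6.5]
gripper_width: 0.6
```

{"method": "move_arm", "body": {"moves": [[[0.1, 0, 0], 0, -1], [[0.2, 0, 0], 0, -1]]}}

```text
time_s: 23.35
ee_pos: [526.4, -94.7, 157.1]
ee_rot: [157.3, 90.0, 156.4]
force: [-3.3, -0.4, 7.4]
gripper_width: 0.8
```

{"method": "move_arm", "body": {"moves": [[[0.1, 0, 0], 0, -1], [[0.2, 0, 0], 0, -1]]}}

```text
time_s: 23.6
ee_pos: [526.3, -94.7, 155.4]
ee_rot: [167.4, 90.0, 166.5]
force: [-4.0, 0.3, 7.2]
gripper_width: 0.4
```

{"method": "move_arm", "body": {"moves": [[[0.1, 0, 0], 0, -1], [[0.2, 0, 0], 0, -1]]}}

```text
time_s: 23.85
ee_pos: [526.1, -94.7, 152.9]
ee_rot: [171.6, 89.9, 170.7]
force: [-3.9, 0.7, 6.9]
gripper_width: 0.2
```

{"method": "move_arm", "body": {"moves": [[[0.1, 0, 0], 0, -1], [[0.2, 0, 0], 0, -1]]}}

```text
time_s: 24.1
ee_pos: [526.0, -94.7, 150.8]
ee_rot: [172.9, 89.9, 172.0]
force: [-3.6, -0.0, 5.4]
gripper_width: 0.5
```

{"method": "move_arm", "body": {"moves": [[[0.05, 0, 0], 0, -1], [[0.1, 0, 0], 0, -1]]}}

```text
time_s: 24.35
ee_pos: [526.5, -94.7, 149.6]
ee_rot: [105.3, 90.0, 104.4]
force: [-2.3, -0.0, 3.4]
gripper_width: 0.3
```

{"method": "move_arm", "body": {"moves": [[[0.05, 0, 0], 0, -1], [[0.1, 0, 0], 0, -1]]}}

```text
time_s: 24.6
ee_pos: [526.9, -94.8, 148.5]
ee_rot: [0.2, 89.9, -0.7]
force: [-1.5, 0.2, 0.5]
gripper_width: 0.7
```

{"method": "move_arm", "body": {"moves": [[[0.05, 0, 0], 0, -1], [[0.1, 0, 0], 0, -1]]}}

```text
time_s: 24.85
ee_pos: [526.9, -94.7, 147.6]
ee_rot: [1.5, 90.0, 0.6]
force: [0.1, -0.1, 0.2]
gripper_width: 0.4
```

{"method": "move_arm", "body": {"moves": [[[0.05, 0, 0], 0, -1], [[0.1, 0, 0], 0, -1]]}}

```text
time_s: 25.1
ee_pos: [526.9, -94.7, 147.0]
ee_rot: [-1.2, 89.9, -2.1]
force: [0.3, -0.3, 2.8]
gripper_width: 0.5
```

{"method": "move_arm", "body": {"moves": [[[0.05, 0, 0], 0, -1], [[0.05, 0, 0], 0, -1]]}}

```text
time_s: 25.35
ee_pos: [526.8, -94.8, 146.5]
ee_rot: [1.9, 90.0, 1.0]
force: [0.3, 0.7, 3.4]
gripper_width: 0.8
```

{"method": "move_arm", "body": {"moves": [[[0.05, 0, 0], 0, -1], [[0.05, 0, 0], 0, -1]]}}

```text
time_s: 25.6
ee_pos: [526.8, -94.7, 146.2]
ee_rot: [-1.7, 89.9, -2.6]
force: [-1.4, 1.0, 6.4]
gripper_width: 0.3
```

Firm against the stop. Retract slowly, then look.

{"method": "move_arm", "body": {"moves": [[[-0.3, 0, 0], 0, -1], [[-1, 0, 0], 0, -1], [[-5, 0, 0], 0, -1], [[-10, 0, 0], 0, -1], [[-15, 0, -4], 0, -1], [[-18, 0, -10], 0, -1], [[-18, 0, -14], 0, -1], [[-18, 0, -14], 0, -1], [[-18, 0, -14], 0, -1], [[-18, 0, -14], 0, -1]]}}

```text
time_s: 26.85
ee_pos: [387.5, -92.6, 325.4]
ee_rot: [150.0, 90.0, 149.1]
force: [-0.2, -0.2, 0.1]
gripper_width: 0.4
```

```bash
python3 - <<'E'
from h import *
s=status.state(); f=viewer.grab_frame("side"); save("s14",crop(f,290,400,165,260,6)); save("s14f",f); save("w14",viewer.grab_frame("wrist"))
print(s['ee_pos'],s['force'],s['time_s'])
E
```

```text
[387.49946035 -92.59156688 325.38726235] [-0.2285141  -0.15471486  0.14464394] 26.85
```

View pics/s14.png

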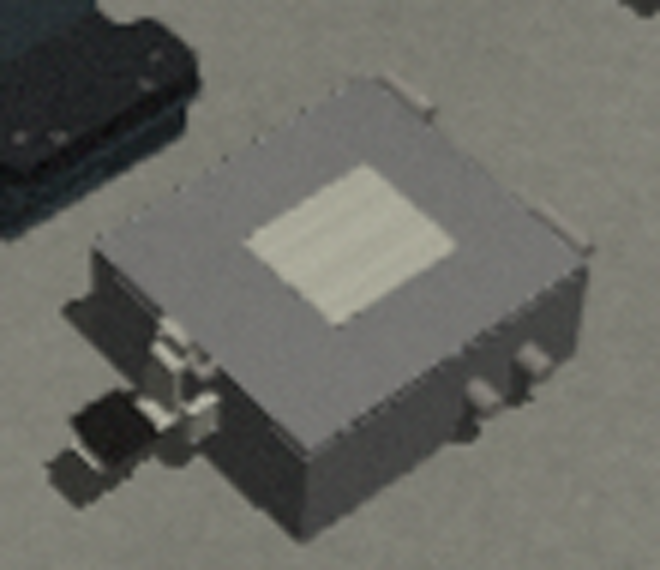

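View pics/s14f.png

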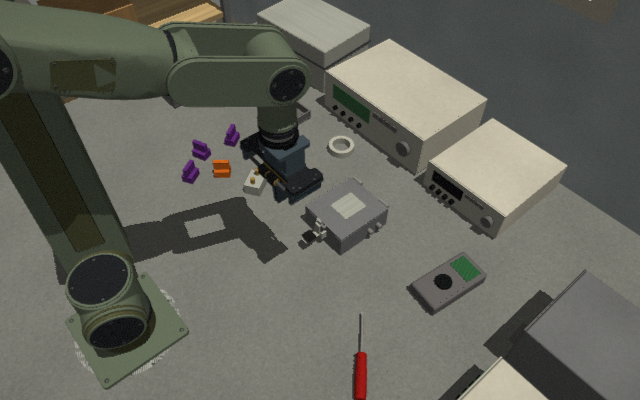

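View pics/w14.png

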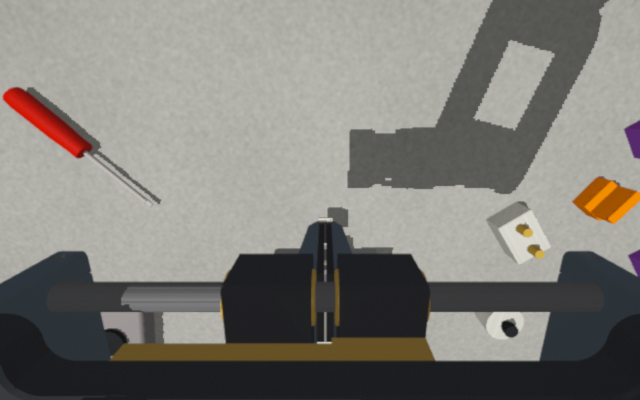

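The lid sits exactly as in the first picture (side view, corners (306,207) and (341,241)), and it stayed shut for a second with the arm clear. The bystanders look unmoved.

```bash
python3 -c "
from workcell import env
print(env.job_done())"
```

```text
the job is handed in; nothing more can be done
None
```

The job is done and handed in at about 27 s of the 72 s allowed. The lid popped open, the module is in the nest, and the lid is shut and stayed latched.

- **Latch:** I pressed the thumb cap gently until it reached its stop. The highest force reading was about 11 N. Midway I measured a sideways force of about 5 N, possibly from the hook tipping against the finger, and it went away when I moved the fingers 3 mm forward.
- **Module:** I picked up the metal block with the black bar grip and corrected its position from the wrist camera. It went down the pocket freely and stopped on the floor at the expected height, with about 7 N. A picture before I shut the lid showed it seated square.
- **Lid:** I pushed it over from behind and down. The force peaked near 8 N, dropped to about zero as the catch snapped under, then rose to 6 N on the stop.

The last picture, taken with the arm clear, shows the lid where it was at the start and the hook over the bar. The neighbouring items in view look unmoved, but the arm hid the parts tray and the round can in that side view. The can showed in place in the wrist picture.

Forces were only read at the end of each short move, so brief peaks between readings were not seen.

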